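Hardness check of a cured resin button at the dispensing machine

ROBOT

A 6-joint arm with a two-finger parallel gripper is mounted at the origin on the work surface. World frame = base frame: x ahead of the robot, y to its left, z up, the work surface at z = 0. Lengths are in m, angles in rad, forces in N, time in s.
With the tool pointing down it reaches from about 0.3 to 0.875 m from the base axis. Payload 6.4 kg.
Tool frame: the origin (TCP) lies at the very end of the fingers, on their centre line; the grasp point (between the pads) lies manip.grip_point_offset behind it (manip.grip_point_offset is the distance from the TCP to the grasp point, in m); z points along the fingers, y is the line along which they close (so a half turn about z gives the same grasp; the last joint's range is limited). The gripper opens to 85 mm and grips with 20 to 120 N. Pads are 22 mm wide; open, the fingers measure 114 mm over their backs; the gripper's body (76 mm by 85 mm) begins 54 mm behind the grasp point. The pads swing forward as they close: fully open they stand 13 mm farther back than shut.
Start: joints at [-1.425, 0.181, 1.607, -0, 1.354, -0.206], TCP at [0.198, -0.54, 0.231] pointing down, gripper open.
Joint ranges: [-2.99, 2.99], [-0.89, 2.07], [0.3, 2.58], [-1.14, 4.28], [0, 2.63], [-3.12, 3.12]. Speed limits (rad/s): [2.57, 2.57, 3.01, 3.14, 3.14, 3.14].

INTERFACE

Orientations are given as a rotation vector (axis times angle).
In Python, from plant import manip gives the robot as it stands. Calls block until the motion is done:
- manip.reach(position, orientation): joint-space move of the TCP to a pose.
- manip.line_to(position, max_speed=0.15, orientation=None): straight line of the TCP; orientation=None keeps the orientation; max_speed is the mean speed in m/s.
- manip.move_j(angles): joint-space move.
- manip.grip(opening): finger opening in m; the grip force is fixed at half the most; returns when the fingers have stopped.
- manip.wait(seconds).
- manip.inverse_kinematics(position, orientation): joint angles nearest the present ones, or None.
- manip.capture(name): name is "side" or "top" or "wrist"; returns a dict with "img" (400x640x3 uint8, blue, green, red), "depth" (400x640 float32, m along the optical axis (not along the pixel's ray), 0 where there is no reading), "fov_y" (degrees; the focal length in pixels is half the picture's height over the tangent of half this angle, whatever the lens; pixels are square), "cx", "cy" (the principal point, pixels), "distortion" ([k1, k2, p1, p2, k3] as OpenCV has them; the pictures are not rectified), "pose" (4x4, takes a point from camera to world coordinates). Camera axes: x right, y up, looking along -z (the intrinsics and any distortion apply to the point x, -y, -z); pixel columns grow to the right and rows downward; lengths in m; the calibration is good to about 2 mm. A picture is of the moment at which its call begins.
A pose or a line that the arm cannot do raises manip.Unreachable and nothing moves.
- manip.close_job(): hands the job in; it is judged then, once.
Readings, each from a call of its own:
- manip.current_clock(): time.
- manip.current_q(): joint angles.
- manip.current_joint_velocities(): joint speeds.
- manip.current_joint_torque(): joint torques, N m.
- manip.current_tool_pos(): TCP position.
- manip.current_orientation(): TCP orientation.
- manip.current_wrist_force(): force on the tool from outside, world axes, zero at the start.
- manip.current_ft_torque(): the same for the moment, N m.
- manip.current_finger_gap(): finger opening in m.
- manip.current_finger_force(): force on a finger pad.
Only numpy, scipy, OpenCV 4.12 (cv2) and the standard library are available. Lean on these libraries where they do the work, as an engineer would, in place of code of your own. Each camera call takes 0.05 s, during which the arm holds its last target. There are 200 camera calls.

TASK

The cured test button under the blue dust cover is due for its hardness check: lift the cover off, nest it squarely over the stack of blue covers and let it go there without dropping it. Then take the yellow hardness gauge from its rest, bring its indenter down inside the ring drawn on that button and, holding the gauge upright, press lightly (about 1 kg of push, never a slam) until the foot sits flat on the button and its indenter is pushed in. Finish while still holding the gauge there with that light push, as for a reading: do not let go of it or put it back, and leave the other buttons and everything else on the deck alone.

Things in the scene. Friction and masses are not known exactly. Their poses are not given: they have to be found in the camera images.
- cover: Blue plastic dust cover to be moved: a tapered cup used upside down (closed end up), 48 mm high, outer diameter 66 mm at the rim below and 47 mm at the closed top (about 52 mm at 34 mm above the rim), wall 1.6 mm, 45 g nominal. Origin: centre of the rim's plane (its underside); z up. It stands on the plate 'mould', about over the button. Can be pinched across its sides in any direction.
- cover_top (a point): Centre of the closed top face of that cover, 48 mm above its origin.
- stack_top: Upper one of two identical blue covers, upside down, already nested in a stack that stands on the deck; below it only the lowest 15 mm of the lower one show. Origin: centre of its rim's plane, 15 mm above the deck. A cover nested over it comes to rest concentric and 15 mm higher (ribs inside set the step), about 0.7 mm radial play when seated, wide lead-in before that. Loose: the stack can be knocked over.
- stack_low: Lower cover of that stack, standing on the deck. Origin: centre of its rim's plane.
- mould: The mould plate to be tested, under the cover at the start: a square aluminium plate 84 x 84 x 12 mm, fixed, with the dark grey test button in its centre, 44 mm in diameter, its flat top 16 mm above the deck. Origin: centre of the plate's underside; z up. Other plates look alike but stand uncovered.
- spot (a point): Centre of the white ring (12 mm across) drawn on the dark grey button: on the button's top face, 9 mm from the button's centre along the plate's x axis, 16 mm above the deck.
- mould_amber: Uncovered plate of the same size with an amber button; not to be touched with the gauge.
- mould_white: Uncovered plate of the same size with a cream-white button; not to be touched with the gauge.
- gauge: Hand-held hardness gauge, 265 g nominal, standing upright in its rest. From the bottom: steel foot and stem 18 mm in diameter (z 0 to 26 mm), collar 34 mm in diameter (z 26 to 34 mm), yellow body 28 mm thick (x), 50 mm wide (y), z 34 to 112 mm, with flat parallel sides and the display on its +x face; black cap to z 115 mm. Origin: centre of the flat face of the foot; z up along the stem. Best taken by its two sides (50 mm apart, along its y), about 80 mm above the origin.
- foot (a point): Centre of the foot's flat face, where the indenter sticks out; same as the gauge's origin.
- indenter (a joint): Spring-loaded indenter, a 5 mm ball-ended pin in the centre of the foot: 0 = sticking out 2.5 mm below the foot, 0.0025 m = pushed in flush with the foot. Its spring gives about 0.6 N at 0 plus 3 N per mm. The resin yields about 0.7 mm under the pin, so when the foot sits flat on the button the joint reads about 0.0018 m (about 6 N); from there the foot bears on the button, which is stiff. The gauge's own weight pushes it in only about 0.7 mm.
- rest: Fixed black block 60 x 60 x 30 mm on a 76 mm square foot plate 4 mm thick, with an upright through hole 25 mm wide in its middle. The gauge's stem hangs in the hole and its collar sits on the block's top, so the foot's face is 4 mm above the deck; lift it straight up 30 mm to free it. Origin: centre of its underside.
- wash_bottle: Bystander: white plastic bottle with a red cap, 60 mm across, 150 mm high. Origin: centre of its underside.
- hardener_tin: Bystander: tin can with a yellow label, 80 mm across, 100 mm high. Origin: centre of its underside.
- beaker: Bystander: open steel cup, mouth up, 68 mm across, 70 mm high. Origin: centre of its underside.
- wrench: Bystander: steel wrench lying flat, about 180 mm long. Origin: centre of its underside.
- marker: Bystander: white marker pen with a black cap, lying, 125 mm long, 13 mm thick. Origin: centre of its underside.
- check_block: Bystander: dark rubber block 50 x 50 x 12 mm. Origin: centre of its underside.
Things that resemble listed ones, but are neither listed nor needed, are in the scene too. What is meant by the gauge is not green, orange or red, and is the larger of those in its own colour.

How it is judged:
On the way:
1. the cover is nested on the stack of covers and let go (horizontal distance between cover and stack_top below 0.005 m and z of cover in the frame of stack_top between 0.011 and 0.019 m and angle between cover's own z axis and vertical below 0.1 rad and contact force between the fingers and cover below 0.2 N and linear speed of cover below 0.03 m/s), for 0.3 s.
At the end, for the whole second after the job is handed in: Cover nested on the upright stack, released: within 5 mm of concentric, 11-19 mm above the one below, tilt < 0.1 rad. Gauge still gripped and still: foot within 6 mm of the ring's centre, < 1.5 mm above the button, tilt < 0.08 rad, indenter in > 1.3 mm, force on the button 5 to 25 N (all of step 1 and horizontal distance between foot and spot below 0.006 m and z of foot in the frame of spot below 0.0015 m and angle between gauge's own z axis and vertical below 0.08 rad and value of joint indenter above 0.0013 m and contact force between gauge and mould between 5 and 25 N and contact force between the fingers and gauge above 2 N and linear speed of gauge below 0.01 m/s and angle between stack_low's own z axis and vertical below 0.1 rad and horizontal distance between stack_top and stack_low below 0.005 m); the arm keeps its last pose, push and grip.
It fails at once if the cover is dropped (falls free at more than 0.5 m/s) (contact force between the fingers and cover below 0.05 N and linear speed of cover above 0.5 m/s).
It fails at once if the gauge is slammed on the button (over 45 N) (contact force between gauge and mould above 45 N).
It fails at once if the gauge touches another button or its plate (contact force between gauge and mould_amber above 0.5 N or contact force between gauge and mould_white above 0.5 N).
It fails at once if the stack is pushed more than 25 mm (distance of stack_low from where it was at the start of the episode above 0.025 m).
It fails at once if a bystander is moved more than 20 mm (distance of any of wash_bottle, hardener_tin, beaker, wrench, marker, check_block from where it was at the start of the episode above 0.02 m).
It also fails if it takes over 51 s, if anything falls off the work surface, if the arm or the gripper's body presses on something with over 40 N, if the wrist force passes 120 N, or if a joint passes its speed limit or range.

## Working session

There is one attempt and no reset: what is moved stays moved. The work goes in short steps, each a Python script; the robot and the scene stay as the last script left them, time stands still between calls to the robot, and variables do not carry over. Pictures are saved under pics/ and viewed, at most 10 in all, crops included, and the job is handed in when it is done.

```bash
mkdir -p pics; ls; cat > h.py <<'E'
import numpy as np, cv2, pickle
def K(c):
    f=200/np.tan(np.radians(c["fov_y"])/2); return np.array([[f,0,c["cx"]],[0,f,c["cy"]],[0,0,1.]])
def rays(c,px):
    u=cv2.undistortPoints(np.array(px,float).reshape(-1,1,2),K(c),np.array(c["distortion"],float)).reshape(-1,2)
    return np.c_[u[:,0],-u[:,1],-np.ones(len(u))]
def plane(c,px,z):
    d=rays(c,px)@c["pose"][:3,:3].T; o=c["pose"][:3,3]
    return o+d*((z-o[2])/d[:,2])[:,None]
def cloud(c):
    v,u=np.mgrid[:400,:640]; r=rays(c,np.c_[u.ravel(),v.ravel()])*c["depth"].reshape(-1,1)
    w=r@c["pose"][:3,:3].T+c["pose"][:3,3]; w[c["depth"].ravel()==0]=np.nan
    return w.reshape(400,640,3)
E
python3 - <<'E'
from plant import manip
import cv2,pickle
d={n:manip.capture(n) for n in("top","side")}
pickle.dump(d,open("c.pkl","wb"))
for n,c in d.items():
    cv2.imwrite(f"pics/{n}.png",c["img"]); print(n,c["fov_y"],c["cx"],c["cy"],c["distortion"],c["pose"].round(3).tolist(),(c["depth"]>0).mean())
print(manip.grip_point_offset,manip.current_clock(),manip.current_orientation())
E
```

```text
pics
top 45.97979084724096 323.26298365066117 196.92770280298927 [-0.13938477  0.          0.          0.          0.        ] [[0.011, 0.99, -0.14, 0.321], [-1.0, 0.008, -0.022, -0.02], [-0.021, 0.141, 0.99, 1.519], [0.0, 0.0, 0.0, 1.0]] 0.996015625
side 42.487504154531756 321.4374265257019 198.9733592858654 [-0.04408108  0.          0.          0.          0.        ] [[-0.949, 0.236, -0.211, 0.248], [-0.316, -0.682, 0.66, 0.863], [0.012, 0.693, 0.721, 1.018], [0.0, 0.0, 0.0, 1.0]] 0.99584765625
0.0187 0.1 [-3.09155859e+00 -5.49434955e-01 -6.08759808e-05]
```

View pics/top.png

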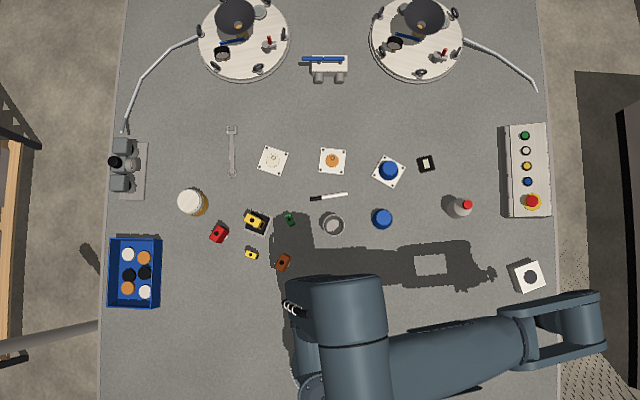

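View pics/side.png

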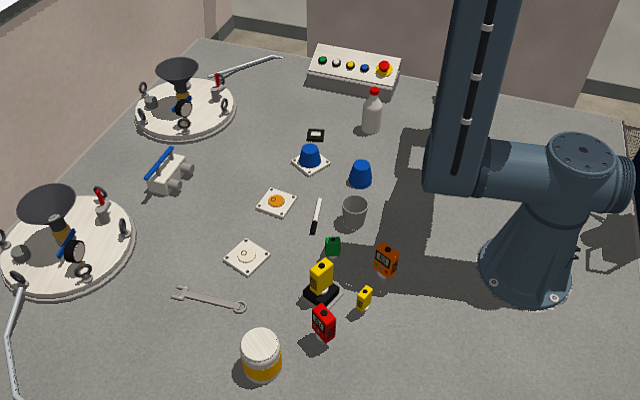

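The top view shows the covered plate at (389,168), the stack at (382,217) and the uncovered amber and white plates at (333,160) and (272,160). There are two yellow gauges: a large one at (255,220) in a black rest and a small one at (251,253). The red, green and orange ones at (219,233), (289,218) and (283,262) are decoys. The large yellow one in the rest fits the description, and I'll confirm it in a crop.

```bash
python3 - <<'E'
import pickle,cv2,numpy as np
from h import *
d=pickle.load(open("c.pkl","rb"))
H={"cover":(0.060,(389,168),(310,155)),"stack":(0.063,(382,217),(360,173)),"gauge":(0.119,(255,220),(320,277))}
for i,n in enumerate(("top","side")):
    c=d[n]; w=cloud(c); hsv=cv2.cvtColor(c["img"],cv2.COLOR_BGR2HSV); h,s,v=cv2.split(hsv)
    print(n,"deck z",np.nanmedian(w[180:200,340:360,2]) )
    for k,(zt,*p) in H.items():
        u,vv=p[i]; m=np.zeros((400,640),bool); m[vv-25:vv+26,u-25:u+26]=1
        m&=(h>95)&(h<125)&(s>120) if k!="gauge" else (((h>18)&(h<35)&(s>120))|(v<60))
        z=w[...,2]; t=m&(abs(z-zt)<0.006)
        ys,xs=np.nonzero(t); 
        if len(xs)<5: print(k,"few",len(xs),np.nanmax(np.where(m,z,-1)));continue
        P=plane(c,np.c_[xs,ys],zt); q=w[t]
        (rx,ry),wh,a=cv2.minAreaRect((P[:,:2]*1000).astype(np.float32))
        cc,r=cv2.minEnclosingCircle((P[:,:2]*1000).astype(np.float32))
        print(k,len(xs),"plane",P.mean(0).round(4),"depthmean",q.mean(0).round(4),"z",np.median(q[:,2]).round(4),"rect",round(rx,1),round(ry,1),np.round(wh,1),round(a,1),"circ",np.round(cc,1),round(r,1))
    # plate corners under cover: aluminium light pixels at z~12mm
    u,vv=H["cover"][1+i]; m=np.zeros((400,640),np.uint8); m[vv-28:vv+29,u-28:u+29]=1
    m&=((v>150)&(s<60)).astype(np.uint8)
    P=plane(c,np.argwhere(m)[:,::-1],0.012)[:,:2]
    P=P[np.linalg.norm(P-np.median(P,0),axis=1)<0.075]
    r=cv2.minAreaRect((P*1000).astype(np.float32)); print("mould",len(P),r)
a=d["top"]["img"]; b=d["side"]["img"]
A=cv2.resize(a[190:280,200:310],(488,400),interpolation=cv2.INTER_CUBIC); B=cv2.resize(b[225:345,290:380],(300,400),interpolation=cv2.INTER_CUBIC)
cv2.imwrite("pics/crop1.png",np.hstack([A,B]))
E
```

```text
top deck z 0.0003931533621956973
cover 158 plane [ 0.6217 -0.1951  0.06  ] depthmean [ 0.6217 -0.1951  0.0598] z 0.0598 rect 621.8 -194.7 [41.2 45.1] 89.5 circ [ 620.8 -194.6] 24.1
stack 174 plane [ 0.4656 -0.1741  0.063 ] depthmean [ 0.4656 -0.1742  0.0624] z 0.0621 rect 465.3 -173.4 [45.9 44.3] 45.0 circ [ 464.9 -173.7] 25.1
gauge 108 plane [0.4484 0.2243 0.119 ] depthmean [0.4487 0.2248 0.1163] z 0.116 rect 449.2 224.7 [49.1 26.8] 64.4 circ [450.  224.5] 25.0
mould 354 ((621.4508056640625, -196.1957550048828), (85.93505859375, 85.52422332763672), 59.6546745300293)
side deck z 0.0025981502662819622
cover 157 plane [ 0.6233 -0.1886  0.06  ] depthmean [ 0.6237 -0.1896  0.0591] z 0.0593 rect 622.7 -188.2 [42.9 47.9] 19.2 circ [ 622.8 -188.2] 25.9
stack 172 plane [ 0.4651 -0.1689  0.063 ] depthmean [ 0.4652 -0.1694  0.0626] z 0.0625 rect 465.5 -168.0 [44.1 52.6] 14.8 circ [ 466.5 -167.9] 26.5
gauge 208 plane [0.4487 0.2305 0.119 ] depthmean [0.4493 0.2287 0.1163] z 0.1162 rect 448.4 231.0 [48.8 27.6] 63.0 circ [447.9 231. ] 26.4
mould 332 ((624.3468017578125, -199.19326782226562), (143.2340545654297, 128.20437622070312), 81.68588256835938)
```

View pics/crop1.png

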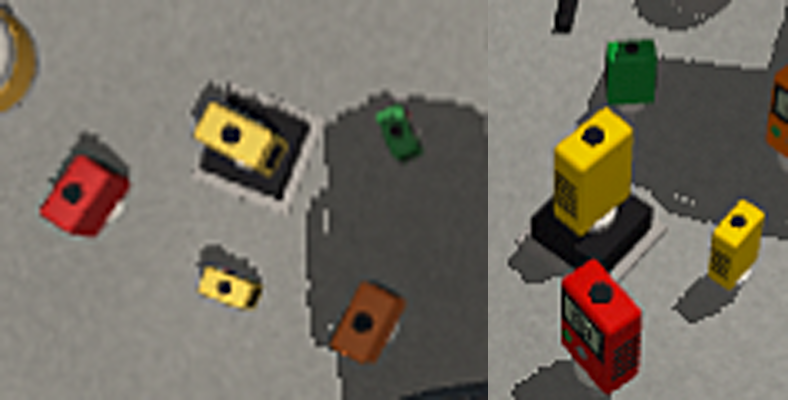

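The crop confirms the large yellow gauge in its black rest, with its long side about 64° from world x. It is clearly bigger than the yellow one at (251,253). The heights agree: cover top 60 mm, stack top 62 mm, gauge body top 116 mm. Next I hover over the cover to refine with the wrist camera.

```bash
cat >> h.py <<'E'
from scipy.spatial.transform import Rotation as Rn
def down(a):
    y=np.array([np.cos(a),np.sin(a),0]); z=np.array([0,0,-1.]); return Rn.from_matrix(np.c_[np.cross(y,z),y,z]).as_rotvec()
def best(m,p,a):
    o=[(abs(q[5]),down(b)) for b in(a,a+np.pi) if (q:=m.inverse_kinematics(p,down(b))) is not None]
    return min(o,key=lambda t:t[0])[1]
def disc(c,u0,zt,tol=0.006):
    w=cloud(c); h,s,v=cv2.split(cv2.cvtColor(c["img"],cv2.COLOR_BGR2HSV))
    t=(h>95)&(h<125)&(s>120)&(abs(w[...,2]-zt)<tol)&(np.linalg.norm(w[...,:2]-u0,axis=2)<0.05)
    q=np.argwhere(t)[:,::-1]; P=(plane(c,q,zt)[:,:2]*1000).astype(np.float32)
    return len(q),np.median(w[t][:,2]),P.mean(0),cv2.fitEllipse(cv2.convexHull(P))
E
python3 - <<'E'
from plant import manip
from h import *
p=[0.58,-0.19,0.24]; o=best(manip,p,np.pi/2); print(o)
manip.reach(p,o); c=manip.capture("wrist"); print(manip.current_clock(),manip.current_q())
pickle.dump(c,open("w1.pkl","wb")); cv2.imwrite("pics/w1.png",c["img"]); print(c["pose"].round(3).tolist(),c["distortion"],c["fov_y"])
print(disc(c,(0.622,-0.195),0.06)); print(disc(c,(0.4655,-0.174),0.063))
E
```

```text
[ 3.14159265e+00 -2.88550604e-16  0.00000000e+00]
2.025 [-5.12473364e-01  2.51317813e-01  1.50510375e+00 -2.40071451e-04
  1.38527485e+00  1.05968248e+00]
[[-0.0, 0.95, 0.312, 0.659], [-1.0, -0.0, 0.001, -0.191], [0.001, -0.312, 0.95, 0.383], [0.0, 0.0, 0.0, 1.0]] [-0.02046169  0.          0.          0.          0.        ] 69.16769971012158
(1531, np.float64(0.060747055539881356), array([ 624.14655, -194.09908], dtype=float32), ((623.832275390625, -194.03846740722656), (47.87995529174805, 48.08952713012695), 6.783323764801025))
(1069, np.float64(0.06390282424357524), array([ 466.78897, -173.4192 ], dtype=float32), ((466.3572998046875, -173.3455352783203), (48.07232666015625, 51.34748458862305), 87.26044464111328))
```

View pics/w1.png

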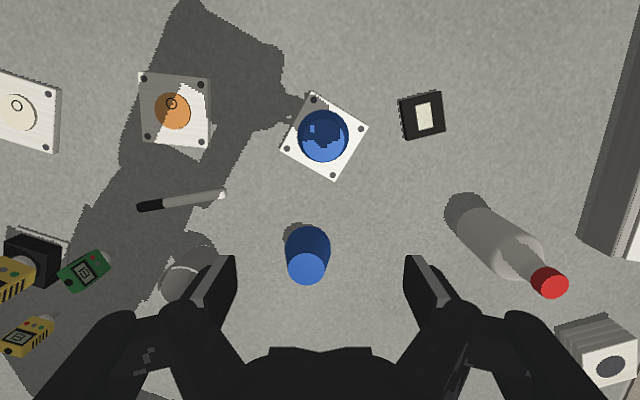

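The wrist view shows the cover at (323,135) on its plate and the stack at (306,268). Positions agree with the top camera within 3 mm, and the top diameter measures 48 mm. Grasping the cover now.

```bash
python3 - <<'E'
from plant import manip
from h import *
o=down(np.pi/2) if abs(down(np.pi/2)[0]-manip.current_orientation()[0])<.1 else manip.current_orientation()
x,y=0.6232,-0.1942
manip.reach([x,y,0.10],o); manip.line_to([x,y,0.027],0.08)
manip.grip(0.03); print("gap",manip.current_finger_gap(),manip.current_finger_force(),manip.current_wrist_force())
manip.line_to([x,y,0.12],0.12); print("gap",manip.current_finger_gap(),manip.current_finger_force(),manip.current_wrist_force())
manip.reach([0.4655,-0.1737,0.15],o)
c=manip.capture("wrist");t=manip.capture("top"); print(manip.current_clock(),manip.current_tool_pos())
pickle.dump((c,t),open("w2.pkl","wb")); cv2.imwrite("pics/w2.png",np.vstack([c["img"][:, :],cv2.resize(t["img"][120:245,280:480],(640,400))])[:, :][::1]) 
cv2.imwrite("pics/w2.png",cv2.resize(cv2.imread("pics/w2.png"),(480,600)))
E
```

```text
gap 0.053636528577914386 61.87444732437143 [-1.8822528   0.57573565  6.71055103]
gap 0.05378423358345147 61.63650529633742 [ 0.320733    0.09023028 -0.2397976 ]
5.8667 [ 0.46655848 -0.1741467   0.14996005]
```

View pics/w2.png

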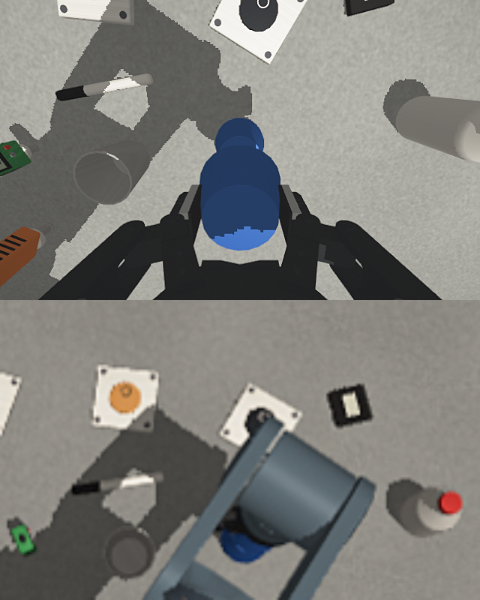

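```bash
python3 - <<'E'
from plant import manip
from h import *
o=manip.current_orientation()
manip.reach([0.37,-0.172,0.20],down(np.pi/2)); manip.wait(0.2)
c=manip.capture("wrist"); tp=manip.current_tool_pos(); print(manip.current_clock(),tp)
pickle.dump(c,open("w3.pkl","wb")); cv2.imwrite("pics/w3.png",c["img"])
for tol in(.003,.006): print(disc(c,(0.4655,-0.174),0.063,tol))
for tol in(.003,.006): print("held",disc(c,tp[:2],tp[2]-.015+.048,tol))
c1=pickle.load(open("w1.pkl","rb"))
for tol in(.003,.006): print("w1 cover",disc(c1,(0.622,-0.195),0.06,tol)[2:])
# spot: white ring inside dark button
for c in (c,pickle.load(open("w2.pkl","rb"))[0]):
    w=cloud(c); g=cv2.cvtColor(c["img"],cv2.COLOR_BGR2GRAY)
    near=(np.linalg.norm(w[...,:2]-(0.622,-0.195),axis=2)<0.021)&(w[...,2]>.01)
    r=near&(g>120); q=np.argwhere(r)[:,::-1]
    if len(q): P=plane(c,q,0.016); print("ring",len(q),P.mean(0),P.min(0),P.max(0))
    dk=(np.linalg.norm(w[...,:2]-(0.622,-0.195),axis=2)<0.03)&(w[...,2]>.01)&(g<90); q=np.argwhere(dk)[:,::-1]
    if len(q)>5: P=plane(c,q,0.016)[:,:2]; print("button",len(q),cv2.minEnclosingCircle((P*1000).astype(np.float32)))
E
```

```text
8.875 [ 0.37000472 -0.17199546  0.19997298]Traceback (most recent call last):
  File "<stdin>", line 7, in <module>
  File "h.py", line 23, in disc
    q=np.argwhere(t)[:,::-1]; P=(plane(c,q,zt)[:,:2]*1000).astype(np.float32)
                                 ~~~~~^^^^^^^^
  File "h.py", line 8, in plane
    d=rays(c,px)@c["pose"][:3,:3].T; o=c["pose"][:3,3]
      ~~~~^^^^^^
  File "h.py", line 5, in rays
    u=cv2.undistortPoints(np.array(px,float).reshape(-1,1,2),K(c),np.array(c["distortion"],float)).reshape(-1,2)
      ~~~~~~~~~~~~~~~~~~~^^^^^^^^^^^^^^^^^^^^^^^^^^^^^^^^^^^^^^^^^^^^^^^^^^^^^^^^^^^^^^^^^^^^^^^^^
cv2.error: OpenCV(4.12.0) /io/opencv/modules/calib3d/src/undistort.dispatch.cpp:347: error: (-215:Assertion failed) CV_IS_MAT(_src) && CV_IS_MAT(_dst) && (_src->rows == 1 || _src->cols == 1) && (_dst->rows == 1 || _dst->cols == 1) && _src->cols + _src->rows - 1 == _dst->rows + _dst->cols - 1 && (CV_MAT_TYPE(_src->type) == CV_32FC2 || CV_MAT_TYPE(_src->type) == CV_64FC2) && (CV_MAT_TYPE(_dst->type) == CV_32FC2 || CV_MAT_TYPE(_dst->type) == CV_64FC2) in function 'cvUndistortPointsInternal'
```

View pics/w3.png

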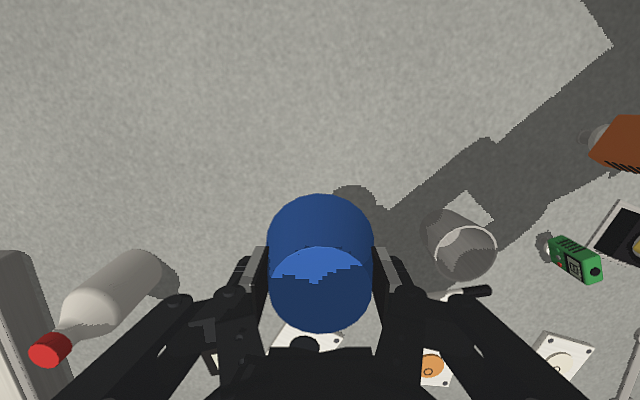

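This view came out turned half a turn: the held cover is at (320,290) and hides the stack. It still gives the cover's in-hand offset. I turn back for the stack view.

```bash
python3 - <<'E'
from plant import manip
from h import *
def D(n,*a):
    try: print(n,*disc(*a))
    except Exception as e: print(n,"none")
c3=pickle.load(open("w3.pkl","rb"))
o=down(-np.pi/2); manip.reach([0.37,-0.172,0.20],o); manip.wait(0.15)
c=manip.capture("wrist"); tp=manip.current_tool_pos(); print(manip.current_clock(),tp)
pickle.dump(c,open("w4.pkl","wb")); cv2.imwrite("pics/w4.png",c["img"])
c1=pickle.load(open("w1.pkl","rb"));c2=pickle.load(open("w2.pkl","rb"))[0]
for tol in(.003,.006):
    D("stack",c,(0.4655,-0.174),0.063,tol); D("held",c,tp[:2],tp[2]+.033,tol); D("held flipped",c3,tp[:2],tp[2]+.033,tol); D("w1 cover",c1,(0.622,-0.195),0.06,tol); D("w1 stack",c1,(0.4655,-0.174),0.063,tol)
for c in (c,c2):
    w=cloud(c); g=cv2.cvtColor(c["img"],cv2.COLOR_BGR2GRAY)
    n=np.linalg.norm(w[...,:2]-(0.622,-0.195),axis=2)
    q=np.argwhere((n<0.019)&(g>120))[:,::-1]
    if len(q): P=plane(c,q,0.016); print("ring",len(q),P.mean(0),P.min(0),P.max(0))
    q=np.argwhere((n<0.03)&(g<90))[:,::-1]
    if len(q)>5: P=plane(c,q,0.016)[:,:2]; print("button",len(q),cv2.fitEllipse(cv2.convexHull((P*1000).astype(np.float32))))
E
```

```text
11.725 [ 0.36998699 -0.17197634  0.19997737]
stack 2253 0.063764073547109 [ 464.3242  -173.02681] ((463.9546813964844, -173.00363159179688), (46.697689056396484, 47.13570785522461), 2.930497407913208)
held 7295 0.23220653572108207 [ 372.18396 -171.80594] ((371.2878112792969, -171.8617401123047), (46.11439514160156, 47.72712326049805), 94.49402618408203)
held flipped 7249 0.2320329879420015 [ 367.4899 -171.6481] ((368.295654296875, -171.63182067871094), (46.14899826049805, 47.41625213623047), 95.59986877441406)
w1 cover 1487 0.060776120037474346 [ 623.79    -194.16281] ((623.5170288085938, -194.13047790527344), (47.06648635864258, 47.515602111816406), 163.55799865722656)
w1 stack 1000 0.06394802533320731 [ 465.57648 -173.29657] ((465.0563659667969, -173.1959228515625), (47.346405029296875, 48.56686019897461), 93.99879455566406)
stack 2323 0.06373727906161708 [ 464.25922 -172.97221] ((463.78167724609375, -172.94398498535156), (47.57302474975586, 47.70296859741211), 15.853521347045898)
held 7743 0.23216488959261727 [ 373.27518 -171.79178] ((372.2791748046875, -171.82415771484375), (46.629600524902344, 49.77281951904297), 93.99154663085938)
held flipped 7689 0.23199484784125746 [ 366.41608 -171.67793] ((367.4197998046875, -171.6593017578125), (46.417354583740234, 49.31690979003906), 93.5379409790039)
w1 cover 1531 0.060747055539881356 [ 624.14655 -194.09908] ((623.832275390625, -194.03846740722656), (47.87995529174805, 48.08952713012695), 6.783323764801025)
w1 stack 1069 0.06390282424357524 [ 466.78897 -173.4192 ] ((466.3572998046875, -173.3455352783203), (48.07232666015625, 51.34748458862305), 87.26044464111328)
ring 59 [ 0.62516943 -0.19964508  0.016     ] [ 0.62210262 -0.20592893  0.016     ] [ 0.62941351 -0.19337723  0.016     ]
button 1733 ((619.8894653320312, -194.45358276367188), (42.68135070800781, 43.024593353271484), 132.69505310058594)
```

View pics/w4.png

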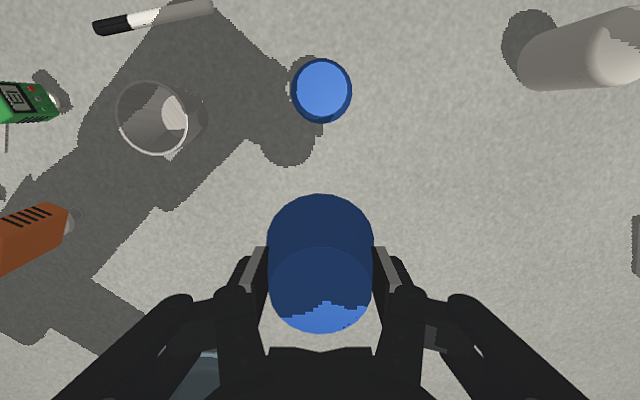

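The stack is clear at (322,91): centre about (0.464,−0.173), diameter 47 mm. The held cover is centred within about 1 mm. Lowering it in small steps with force checks.

```bash
python3 - <<'E'
from plant import manip
from h import *
x,y=0.4636,-0.1731
o=down(-np.pi/2); manip.reach([x,y,0.115],o); manip.wait(0.1)
f0=manip.current_wrist_force()
manip.line_to([x,y,0.062],0.08)
print("62",(manip.current_wrist_force()-f0).round(2))
for z in np.arange(0.059,0.0435,-0.003):
    manip.line_to([x,y,z],0.05); f=manip.current_wrist_force()-f0; print(round(z,4),f.round(2),manip.current_tool_pos().round(4))
    if f[2]>5: break
print(manip.current_clock())
E
```

```text
62 [-0.02  0.75 -1.39]
0.059 [-0.27  0.99 -1.36] [ 0.4637 -0.1732  0.0592]
0.056 [-0.47  0.36 -0.17] [ 0.4634 -0.173   0.0558]
0.053 [ 0.77  0.42 -1.72] [ 0.4634 -0.173   0.0528]
0.05 [-0.08  0.96 -1.  ] [ 0.4634 -0.173   0.0497]
0.047 [-0.47  1.06 -1.81] [ 0.4636 -0.1731  0.0469]
0.044 [-7.16  4.44 21.82] [ 0.4641 -0.1734  0.0462]
14.7083
```

```bash
python3 - <<'E'
from plant import manip
from h import *
p=manip.current_tool_pos(); manip.line_to([0.4636,-0.1731,0.0455],0.05)
manip.grip(0.085); manip.line_to([0.4636,-0.1731,0.14],0.15)
print(manip.current_clock())
o=down(-np.pi/2); manip.reach([0.56,-0.19,0.20],o); manip.wait(0.1)
c=manip.capture("wrist"); t=manip.capture("side"); pickle.dump((c,t),open("w5.pkl","wb"))
print(manip.current_clock())
w=cloud(c); g=cv2.cvtColor(c["img"],cv2.COLOR_BGR2GRAY)
for zt in(.078,): print("nested",disc(c,(0.464,-0.173),zt))
b=w[np.linalg.norm(w[...,:2]-(0.464,-0.173),axis=2)<0.02]; print("top z",np.nanmedian(b[:,2]))
n=np.linalg.norm(w[...,:2]-(0.622,-0.195),axis=2)
q=np.argwhere((n<0.03)&(g<90))[:,::-1]; P=plane(c,q,0.016)[:,:2]; e=cv2.fitEllipse(cv2.convexHull((P*1000).astype(np.float32))); print("button",e)
n=np.linalg.norm(w[...,:2]-np.array(e[0])/1000,axis=2)
q=np.argwhere((n<0.0185)&(g>110))[:,::-1]; P=plane(c,q,0.016); print("ring",len(q),P.mean(0),P.min(0),P.max(0))
q=np.argwhere((n<0.065)&(g>170))[:,::-1]; P=plane(c,q,0.012)[:,:2]; print("plate",cv2.minAreaRect((P*1000).astype(np.float32)))
cv2.imwrite("pics/w5.png",np.hstack([c["img"][:, 120:520],cv2.resize(t["img"][100:250,250:400],(400,400))]))
E
```

```text
16.1583
16.8917
nested (1527, np.float64(0.07881850419381359), array([ 466.4716 , -173.48222], dtype=float32), ((466.1269836425781, -173.46551513671875), (47.991397857666016, 51.808780670166016), 87.4291000366211))
top z 0.07894525191069468
button ((619.9483642578125, -194.73675537109375), (42.2196044921875, 44.63985061645508), 83.67170715332031)
ring 39 [ 0.62825658 -0.19975173  0.016     ] [ 0.62245397 -0.20513573  0.016     ] [ 0.63384997 -0.19324168  0.016     ]
plate ((621.0297241210938, -193.93743896484375), (86.70817565917969, 83.3402099609375), 59.73961639404297)
```

View pics/w5.png

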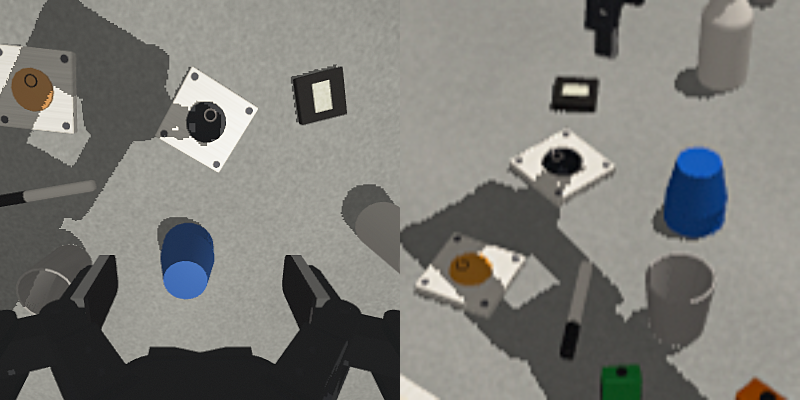

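The cover is nested: its top is at z ≈ 0.0788, against 0.078 expected. The ring at (210,115) in the left half measures (0.6283,−0.1993). That is 9.3 mm from the button's centre along the plate's −30° axis, as described. Next I look at the gauge from above.

```bash
python3 - <<'E'
from plant import manip
from h import *
a=np.radians(64.2-180); xd=np.array([-np.sin(a),np.cos(a)])
g=np.array([0.4490,0.2245])-0.045*xd
manip.reach([*g,0.25],down(a)); manip.wait(0.1)
c=manip.capture("wrist"); pickle.dump(c,open("w6.pkl","wb")); print(manip.current_clock(),manip.current_q().round(2))
w=cloud(c); h,s,v=cv2.split(cv2.cvtColor(c["img"],cv2.COLOR_BGR2HSV))
n=np.linalg.norm(w[...,:2]-(0.449,0.2245),axis=2)<0.06
for tol in(.003,.006):
    t=n&(abs(w[...,2]-.116)<tol)&(s>100); q=np.argwhere(t)[:,::-1]; P=(plane(c,q,.116)[:,:2]*1000).astype(np.float32)
    print(len(q),np.median(w[t][:,2]),cv2.minAreaRect(P))
t=n&(w[...,2]>.115)&(v<70); q=np.argwhere(t)[:,::-1]; 
if len(q): P=plane(c,q,.119); print("cap",len(q),P.mean(0),P.min(0),P.max(0))
cv2.imwrite("pics/w6.png",c["img"])
E
```

```text
18.7333 [ 0.29 -0.06  1.83 -0.    1.38  2.31]
1308 0.11643055707088787 ((448.5399475097656, 227.3660430908203), (49.36661911010742, 27.325422286987305), 64.15103149414062)
1363 0.11642720640193727 ((448.5440673828125, 227.34291076660156), (49.06483840942383, 28.288484573364258), 62.802085876464844)
cap 19869 [0.21953936 0.33541576 0.119     ] [0.08000462 0.14908038 0.119     ] [0.45397356 0.5203445  0.119     ]
```

View pics/w6.png

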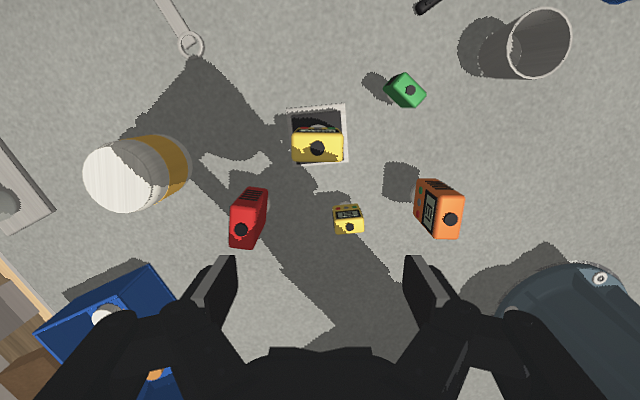

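The gauge is at (318,147), flanked by red (248,215) and small yellow (348,218), which are well clear. The position (0.4485,0.227) and size 49×27 mm agree with the top view, so I take it.

```bash
python3 - <<'E'
from plant import manip
from h import *
a=np.radians(63.6-180); x,y=0.4486,0.2266
manip.reach([x,y,0.17],down(a)); manip.line_to([x,y,0.0653],0.1); manip.wait(0.1)
f0=manip.current_wrist_force()
manip.grip(0.03); print("gap",manip.current_finger_gap(),manip.current_finger_force(),(manip.current_wrist_force()-f0).round(1))
manip.line_to([x,y,0.12],0.08); print((manip.current_wrist_force()-f0).round(1),manip.current_tool_pos())
manip.line_to([x,y,0.19],0.15); manip.wait(.1); print(manip.current_wrist_force().round(2),manip.current_ft_torque().round(3))
p=[0.6285,-0.1993,0.17]; o=down(-np.pi/2); print(manip.inverse_kinematics(p,o))
manip.reach(p,o); manip.wait(.2); c=manip.capture("wrist"); s=manip.capture("side"); tp=manip.current_tool_pos(); pickle.dump((c,s,tp),open("w7.pkl","wb"))
print(manip.current_clock(),tp,manip.current_finger_gap(),manip.current_wrist_force().round(2),manip.current_ft_torque().round(3))
w=cloud(c); h,sa,v=cv2.split(cv2.cvtColor(c["img"],cv2.COLOR_BGR2HSV)); n=np.linalg.norm(w[...,:2]-tp[:2],axis=2)<0.06
t=n&(h>18)&(h<35)&(sa>100)&(w[...,2]>tp[2]); print("z",np.percentile(w[t][:,2]-tp[2],[50,90,98]))
t&=abs(w[...,2]-tp[2]-.0507)<.004; q=np.argwhere(t)[:,::-1]
if len(q)>5: print(len(q),cv2.minAreaRect((plane(c,q,tp[2]+.0507)[:,:2]*1000).astype(np.float32)))
cv2.imwrite("pics/w7.png",np.hstack([c["img"][:,120:520],cv2.resize(s["img"][60:210,230:380],(400,400))]))
E
```

```text
gap 0.049645601729156344 61.80883169174194 [-2.4 -1.1  3.5]
[-0.6 -0.6 -2. ] [0.44815333 0.22647743 0.11956562]
[-0.22 -0.51 -3.07] [-0.024  0.061  0.006]
[-4.86701149e-01  4.18646505e-01  1.43321592e+00 -4.44089210e-16
  1.28973023e+00  1.08409518e+00]
24.4417 [ 0.62866767 -0.19857539  0.17020796] 0.049284799635041274 [-0.15  0.09 -1.83] [ 0.031 -0.023  0.057]
z [0.05066649 0.05171568 0.05273916]
6145 ((630.46826171875, -197.946044921875), (28.939104080200195, 48.26935958862305), 0.08151205629110336)
```

View pics/w7.png

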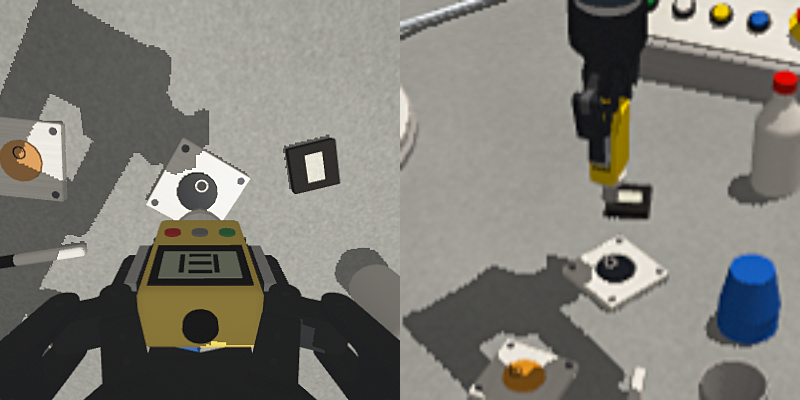

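The gauge is held squarely, with its top 50.7 mm above the TCP as expected. The ring is visible at (202,185) ahead of it. I check tilt and ring from this same picture, then descend with force-guarded steps.

```bash
python3 - <<'E'
from plant import manip
from h import *
c,s,tp=pickle.load(open("w7.pkl","rb"))
w=cloud(c); im=c["img"]; g=cv2.cvtColor(im,cv2.COLOR_BGR2GRAY); h,sa,v=cv2.split(cv2.cvtColor(im,cv2.COLOR_BGR2HSV))
t=(np.linalg.norm(w[...,:2]-tp[:2],axis=2)<0.06)&(h>18)&(h<35)&(sa>100)&(abs(w[...,2]-tp[2]-.0507)<.002)
X=w[t]; print("top normal",(np.linalg.svd(X-X.mean(0),full_matrices=False)[2][2]).round(3))
m=np.zeros(g.shape,bool); m[172:212,305:340]=1
n=np.linalg.norm(w[...,:2]-(0.6205,-0.1946),axis=2)<0.0185
q=np.argwhere(m&n&(g>110))[:,::-1]; P=plane(c,q,.016); print("ring",len(q),P.mean(0).round(4),P.min(0).round(4),P.max(0).round(4))
x,y=0.6272,-0.1996
manip.line_to([x,y,0.10],0.10); manip.wait(.3)
f0=np.mean([(manip.wait(.03),manip.current_wrist_force())[1] for _ in range(5)],0); print("f0",f0.round(2))
manip.line_to([x,y,0.0815],0.05)
z=0.0815
while z>0.0735:
    z-=0.0004; manip.line_to([x,y,z],0.01); manip.wait(.06)
    f=manip.current_wrist_force()-f0
    print(round(z,4),f.round(1),manip.current_tool_pos().round(4))
    if f[2]>9: break
    if manip.current_clock()>42: break
manip.wait(.3); print((manip.current_wrist_force()-f0).round(2),manip.current_ft_torque().round(3),manip.current_clock())
np.save("f0.npy",f0)
E
```

```text
top normal [ 0.027 -0.003  1.   ]
ring 86 [ 0.6277 -0.2002  0.016 ] [ 0.6206 -0.2069  0.016 ] [ 0.6349 -0.1931  0.016 ]
f0 [-0.29  0.03 -2.18]
0.0811 [ 0.3 -0.3  0.2] [ 0.6273 -0.1996  0.0813]
0.0807 [ 0.3 -0.7 -0.3] [ 0.6272 -0.1996  0.0807]
0.0803 [ 0.5  0.5 -0.3] [ 0.6272 -0.1996  0.0803]
0.0799 [ 0.4 -0.8  0.4] [ 0.6272 -0.1996  0.08  ]
0.0795 [-0.7 -0.4  1.5] [ 0.6273 -0.1996  0.0796]
0.0791 [-0.8  0.8  1.5] [ 0.6273 -0.1996  0.0792]
0.0787 [-0.4  0.4  2.8] [ 0.6273 -0.1996  0.0789]
0.0783 [0.1 0.1 4.4] [ 0.6273 -0.1996  0.0785]
0.0779 [-0.4  1.3  5.3] [ 0.6273 -0.1997  0.0781]
0.0775 [-0.3  0.7  7.3] [ 0.6273 -0.1997  0.0778]
0.0771 [-0.7  0.9  9.5] [ 0.6274 -0.1997  0.0777]
[-1.35  1.41  9.02] [ 0.297  0.385 -0.007] 29.9667
```

```bash
python3 - <<'E'
from plant import manip
from h import *
f0=np.load("f0.npy"); x,y=0.6272,-0.1996
F=lambda:np.mean([(manip.wait(.03),manip.current_wrist_force())[1] for _ in range(6)],0)-f0
for z in (0.0768,0.0765,0.0762,0.0759):
    manip.line_to([x,y,z],0.01); manip.wait(.1); f=F(); print(z,f.round(1),manip.current_tool_pos().round(4))
    if f[2]>11.5: break
manip.wait(.5); print(F().round(2),manip.current_finger_gap(),manip.current_finger_force(),manip.current_orientation())
c=manip.capture("wrist"); tp=manip.current_tool_pos(); w=cloud(c); h,sa,v=cv2.split(cv2.cvtColor(c["img"],cv2.COLOR_BGR2HSV))
t=(np.linalg.norm(w[...,:2]-tp[:2],axis=2)<0.06)&(h>18)&(h<35)&(sa>100)&(abs(w[...,2]-tp[2]-.0507)<.003)
X=w[t]; print("top normal",(np.linalg.svd(X-X.mean(0),full_matrices=False)[2][2]).round(3),"z",np.median(X[:,2]))
q=np.argwhere(t)[:,::-1]; print(cv2.minAreaRect((plane(c,q,tp[2]+.0507)[:,:2]*1000).astype(np.float32)))
print(disc(c,(0.464,-0.173),.078) if 0 else "",manip.current_clock())
E
```

```text
0.0768 [-1.9  1.6 10.6] [ 0.6274 -0.1996  0.0777]
0.0765 [-2.8  2.2 12.8] [ 0.6275 -0.1997  0.0777]
[-3.04  1.91 12.51] 0.04955801436239794 63.71259570121765 [3.14130908e+00 1.87653187e-04 8.57993072e-04]
top normal [ 0.052 -0.003  0.999] z 0.1286346819277741
((629.0134887695312, -199.356201171875), (48.18452072143555, 28.482635498046875), 89.9943618774414)
 31.8167
```

```bash
python3 - <<'E'
from plant import manip
from h import *
c0,_,tp0=pickle.load(open("w7.pkl","rb")); c1=manip.capture("wrist"); tp1=manip.current_tool_pos()
for c,tp in((c0,tp0),(c1,tp1)):
    w=cloud(c); h,sa,v=cv2.split(cv2.cvtColor(c["img"],cv2.COLOR_BGR2HSV))
    b=(np.linalg.norm(w[...,:2]-tp[:2],axis=2)<0.06)&(h>15)&(h<40)&(sa>80)
    r=w-tp
    t=b&(abs(r[...,0])<.010)&(abs(r[...,1])<.02)&(abs(r[...,2]-.0507)<.008)
    k=np.linalg.lstsq(np.c_[r[t][:,:2],np.ones(t.sum())],r[t][:,2],rcond=None)[0]; print("top slope",k.round(4),t.sum())
    t=b&(r[...,2]<.042)&(r[...,2]>-.02)&(abs(r[...,1])<.02)&(r[...,0]>.008)
    k=np.linalg.lstsq(np.c_[r[t][:,1:],np.ones(t.sum())],r[t][:,0],rcond=None)[0]; print("front x slope per y,z",k.round(4),t.sum())
f0=np.load("f0.npy"); print((manip.current_wrist_force()-f0).round(1),manip.current_clock())
E
```

```text
top slope [-0.0072  0.0027  0.0512] 3388
front x slope per y,z [-0.0009  0.006   0.0131] 1381
top slope [-0.0126  0.0051  0.0512] 3420
front x slope per y,z [-0.0008  0.009   0.013 ] 1383
[-2.7  2.2 12.2] 31.8667
```

Tilt is about 0.01 rad and the push steady at about 12 N, with the foot on the ring within about 2 mm. Handing in.

```bash
python3 -c "
from plant import manip
print(manip.close_job())"
```

```text
the job is handed in; nothing more can be done
None
```

I handed the job in with the cover nested and let go on the stack, and the yellow gauge held upright on the ring at about 12 N push, roughly 32 s into the 51 s limit; the interface returned no verdict.

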